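# Reset the tripped breaker under the push-latch flap

### The job

A breaker has tripped in the point-machine test console: press the blue flap so that it pops open, push the button of the tripped breaker (the one standing out with its white band showing) fully home, then swing the flap shut and press it until it latches and stays shut by itself. Touch and push only: nothing is picked up. Keep off the two throw buttons, green and yellow, and leave the loose parts where they are.

Things in the scene. Friction and masses are not known exactly. Their poses are not given: they have to be found in the camera images.
- hinge (a point): Middle of the blue flap's hinge line on a grey test console (flat-topped case 300 mm deep, 420 wide, 100 high) fixed to the bench; 108.5 mm above the bench, at mid thickness of the shut flap. x runs along the hinge, away from the operator's side; z up; the shut flap runs towards +y. On the -y side the panel is bare for 20 mm, then carries nothing higher than 30 mm.
- flap (a joint): Flap angle, rad: 0 = shut, level, latched; grows as it opens upward; 1.5 = fully open, nearly upright. Push-push latch: from shut, press it down to near its stop (-0.04) and let go: a spring swings it open in about 1 s. To shut, push it over from its outer side (2 to 3 N near the free edge), press to the stop, let go: it rises to 0 and stays. Another press would pop it open.
- flap_press (a point): Ribbed press mark on the flap's outer (top) face, mid width, 96 mm from the hinge towards the free edge; moves with the flap; its z is the outward normal. Leaf: 120 mm along the hinge, from 4.5 to 126.5 mm from the hinge line, 5 mm thick. A latch tongue hangs 29 mm below the free edge's middle. A black bezel, 3 mm lower than the shut leaf's top, stands round the other three sides.
- recess_floor (a point): Point on the floor of the recess under the flap, midway between the two breaker buttons, 80 mm from the hinge and 36 mm below the panel; axes as the hinge's. The recess is 112 mm long in x, centred here, and from 10 to 126 mm from the hinge. Also in it: a socket 6 mm high near the hinge and two black latch cheeks 28 mm high at the free edge (26 mm or more from here in +y).
- breaker_a_top (a point): Centre of the top of one red breaker button, 13 mm in diameter; z up. Tripped, it stands 22 mm above the recess floor with an 8 mm white band showing between red cap and black collar; home, 14 mm, no band. The two buttons stand 26 mm either side of the recess_floor point along x; which is on which side varies.
- breaker_a (a joint): How far this breaker button is pushed in, m: about 0 = tripped (standing out), 0.008 = fully home at its stop. Friction holds it where it is left; pushing takes 4 to 6 N.
- breaker_b_top (a point): The same point of the other red breaker button.
- breaker_b (a joint): How far the other breaker button is pushed in, m: 0.008 = fully home, about 0 = tripped.
- throw_left (a joint): Yellow throw button, like the green one, 55 mm farther towards +y: how far it is pressed, m. Leave it alone.
- throw_right (a joint): Green throw button, 24 mm in diameter, on the console's rear (+x): from the hinge point 133 mm along x and 86 mm towards +y, top 21 mm above the panel. How far it is pressed, m: 0 = out, 0.005 = down. It drives the point machine: leave it alone.
- gauge: Loose test gauge lying on the console top beyond the flap's free edge: steel blade with a red handle, 143 mm long along its x, 22 mm wide, 14 mm high. Origin on the underside, near the junction of blade and handle. Leave it where it lies.
- clevis_pin: Loose steel clevis pin standing on its head on the bench on the console's +y side, 34 mm in diameter at the foot, 71 mm high. Origin at the centre of the underside. Leave it.
- contact_block: Loose orange contact block with four brass contacts on the bench on the console's -y side, 44 x 80 x 32 mm. Origin at the centre of the underside. Leave it.

How it is judged:
By the outcome, as a careful person would: the job done as asked, in the order asked, and still so for the second after the job is handed in, with the robot touching nothing.
It also fails if it takes over 54 s, if anything falls off the work surface, if the arm or the gripper's body presses on something with over 40 N, if the wrist force passes 120 N, or if a joint passes its speed limit or range.

### The arm

A 6-joint arm with a two-finger parallel gripper is mounted at the origin on the work surface. World frame = base frame: x ahead of the robot, y to its left, z up, the work surface at z = 0. Lengths are in mm, angles in degrees, forces in N, time in s.
With the tool pointing down it reaches from about 300 to 850 mm from the base axis. Payload 4.2 kg.
Tool frame: the origin (TCP) lies midway between the tips of the shut fingers; the grasp point (between the pads) lies 19 mm behind it; z points along the fingers, y is the direction in which the jaws open and shut (so a half turn about z gives the same grasp; the last joint's range is limited). The gripper opens to 91 mm and grips with 3 to 60 N. Pads are 32 mm wide; open, the fingers measure 118 mm over their backs; the gripper's body (76 mm by 178 mm) begins 60 mm behind the grasp point.
Start: joints at [-78.151, 18.312, 89.639, -0, 72.044, -1.146], TCP at [129.297, -560.291, 213.976] pointing down, gripper open.
Joint ranges: [-177.97, 177.97], [-48.28, 115.42], [12.27, 149.76], [-77.06, 257.06], [2.81, 150.46], [-146.56, 146.56]. Speed limits (degrees/s): [147.25, 147.25, 180, 180, 180, 180].

### API

Orientations are given as [roll, pitch, yaw] about the fixed x, y, z axes, in that order (R = Rz(yaw) Ry(pitch) Rx(roll)).
In Python, from workcell import env gives the robot as it stands.
- The arm moves only by the shell command python3 -m jog 'ROWS' [FORCE]. ROWS is JSON, a list of rows, each an object of numbers: "dx", "dy", "dz": the shift along the world's x, y, z in m; "wx", "wy", "wz": the turn, a rotation vector about the world's x, y, z in rad; "grip": the gripper's target within -1 to 1 (shut at 1, half-way at 0, fully open at -1). In form: [{"dx": .., "dy": .., "dz": .., "wx": .., "wy": .., "wz": .., "grip": ..}, ...]. A call has 1 to 10 rows; each row shifts and turns the commanded pose from where the row before left it; what a row does not reach is not made up. A row lasts 1/10 s, in which the tool goes at most 50 mm and 8.59 degrees, less where a joint would pass 70% of its speed; a pose out of reach is approached as far as the arm can. A call with a gripper value outside its range is refused whole. The fingers move at their own pace and stop on an object; FORCE is the grip in N (left out, the last holds). Time passes only in rows, so rows that do not move let the fingers close. It gives the time, the measured TCP pose, the force and the opening at its end, in the units of the state.
- env.state(): the state, without advancing time (a new reading comes with each control period).
- env.grab_frame(name): name is "scene" or "top" or "wrist"; returns the picture (384x512x3 uint8, red, green, blue); there is no depth.
- env.get_calibration(name): a dict with "fx", "fy", "cx", "cy" (pixels), "R" (3x3) and "t" (3): a world point X has camera coordinates R X + t. Camera axes: x right, y down, z forward; pixel columns grow to the right and rows downward; lengths in mm; the calibration is good to about 2 mm. The wrist camera is an equidistant fisheye: a pixel r from the principal point sees the ray r / f radians off the axis. A picture is of the moment at which its call begins: read the wrist's pose just before it. get_calibration takes no time and is no camera call; for the wrist camera it gives the pose at the moment of the call.
- env.job_done(): hands the job in, once; it reports no verdict.
The state is a dict: "time_s": time; "qpos": joint angles; "qvel": joint speeds; "effort": joint torques, N m; "ee_pos": TCP position; "ee_rot": TCP orientation; "force": force on the tool from outside, world axes, zero at the start; "torque": the same for the moment, N m; "gripper_width": finger opening in mm.
Only numpy, scipy, OpenCV 4.12 (cv2) and the standard library are available. Lean on these libraries where they do the work, as an engineer would, in place of code of your own. Each camera call takes 0.05 s, during which the arm holds its last target. There are 200 camera calls.

## Working session

There is one attempt and no reset: what is moved stays moved. The work goes in short steps, Python scripts to look and compute and a shell command to move; the robot and the scene stay as the last step left them, time stands still between calls to the robot, and variables do not carry over. Pictures are saved under pics/ and viewed, about 8 in all and at most 12, crops included, and the job is handed in when it is done.

```bash
mkdir -p pics; cat > h.py <<'E'
import numpy as np, cv2, json
from workcell import env
def snap(n,f):
    c=env.get_calibration(n); im=env.grab_frame(n)
    cv2.imwrite('pics/'+f+'.png',im[:,:,::-1]); json.dump({k:np.asarray(v).tolist() for k,v in c.items()},open('pics/'+f+'.json','w')); return im,c
E
python3 - <<'E'
from h import *
a,_=snap('scene','s0');b,_=snap('top','t0')
print(env.state())
cv2.imwrite('pics/st0.png',np.vstack([a,b])[:,:,::-1][:, :] if 0 else cv2.resize(b,(800,600),interpolation=cv2.INTER_CUBIC)[:,:,::-1])
for n in('scene','top','wrist'):print(n,env.get_calibration(n))
E
```

```text
{'time_s': 0.1, 'qpos': array([-7.81512885e+01,  1.83477047e+01,  8.96996931e+01,  2.14290145e-05,
        7.20452673e+01, -1.14556119e+00]), 'qvel': array([-0.00722607, -0.05200427, -0.2561833 ,  0.03746899,  0.02017456,
       -0.02346875]), 'effort': array([ 7.43188211e-04, -4.13333702e+01, -2.32508987e+01,  7.29344529e-02,
        4.21973958e-02, -5.90425884e-05]), 'ee_pos': array([ 129.20019785, -559.82198207,  213.20523117]), 'ee_rot': array([-1.79907354e+02, -1.87297656e-03,  1.29942645e+01]), 'force': array([-0.24395053, -0.50315011,  0.14290628]), 'torque': array([ 0.0040461, -0.0069398, -0.0014323]), 'gripper_width': 90.8759689194816}
scene {'fx': 364.0894888695036, 'fy': 364.0894888695036, 'cx': 254.03797559737333, 'cy': 199.56545433664192, 'R': array([[-0.21894654,  0.97569556,  0.00897717],
       [ 0.60352595,  0.14264933, -0.78447919],
       [-0.76669344, -0.16634105, -0.62009017]]), 't': array([  85.59446866, -257.66008342, 1518.60825585])}
top {'fx': 466.07327597802583, 'fy': 466.07327597802583, 'cx': 254.93156440249135, 'cy': 191.6058933246389, 'R': array([[-0.01225478, -0.99964928, -0.02347616],
       [-0.99076882,  0.01530915, -0.13469511],
       [ 0.13500727,  0.02160879, -0.99060895]]), 't': array([  65.61741761,  534.35647564, 1263.41318331])}
wrist {'fx': 297.3186396354542, 'fy': 297.3186396354542, 'cx': 253.4035388800136, 'cy': 189.51798857076412, 'R': array([[ 0.2250649 , -0.97434327, -0.00099484],
       [-0.93265935, -0.2157315 ,  0.28914782],
       [-0.28194385, -0.06414918, -0.95728394]]), 't': array([-574.17087082,  -32.33334322,  391.49083433])}
```

View pics/st0.png

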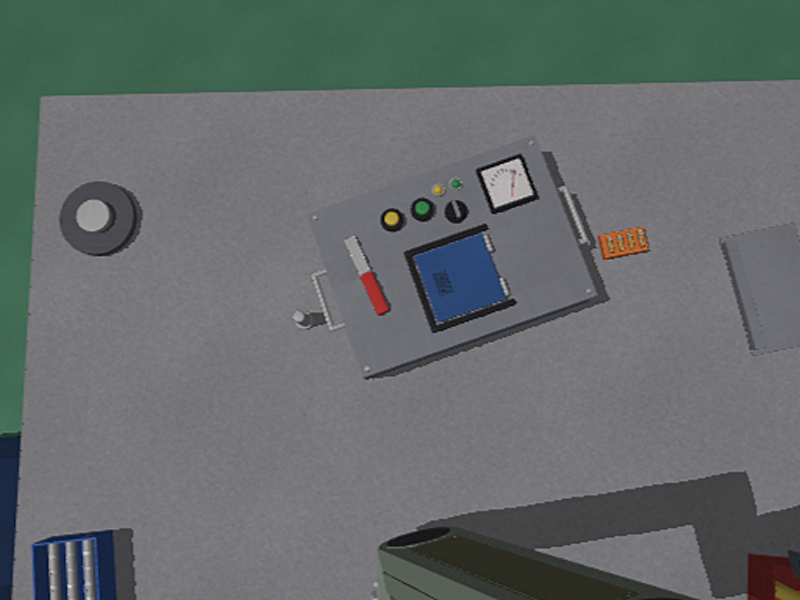

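View pics/s0.png

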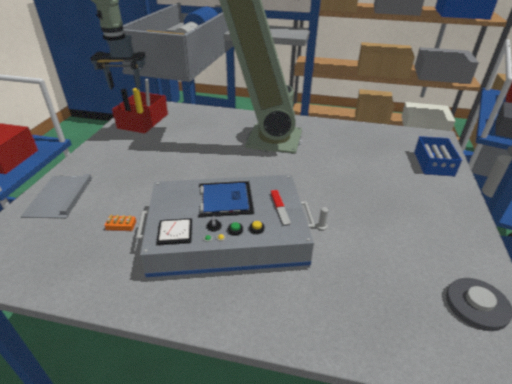

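Top view: the console is centred near (455,255) and the blue flap's corners are near (414,255), (437,325), (510,297) and (487,233). Its hinge knuckles are on the right, at (488,242) and (504,287). The gauge is left of the flap, and the pin and block sit off the console. The scene view agrees. Next I triangulate the corners.

```bash
cat >> h.py <<'E'
def load(f): return cv2.imread('pics/'+f+'.png'),{k:np.array(v) for k,v in json.load(open('pics/'+f+'.json')).items()}
def ray(c,u,v):
    d=np.array([(u-c['cx'])/c['fx'],(v-c['cy'])/c['fy'],1.]); return -c['R'].T@c['t'],c['R'].T@d
def wray(c,u,v):
    x,y=u-c['cx'],v-c['cy'];r=np.hypot(x,y);th=r/c['fx'];d=np.array([x/r*np.sin(th),y/r*np.sin(th),np.cos(th)]);return -c['R'].T@c['t'],c['R'].T@d
def atz(o,d,z): return o+d*(z-o[2])/d[2]
def tri(rs):
    A=np.zeros((3,3));b=np.zeros(3);Ps=[]
    for o,d in rs:
        d=d/np.linalg.norm(d);P=np.eye(3)-np.outer(d,d);A+=P;b+=P@o;Ps.append((P,o))
    x=np.linalg.solve(A,b);return x,[np.linalg.norm(P@(x-o)) for P,o in Ps]
def proj(c,X):
    p=c['R']@X+c['t'];return np.array([c['fx']*p[0]/p[2]+c['cx'],c['fy']*p[1]/p[2]+c['cy']])
E
python3 - <<'E'
from h import *
def quad(f,box):
    im,c=load(f);hsv=cv2.cvtColor(im,cv2.COLOR_BGR2HSV);m=cv2.inRange(hsv,(100,110,50),(125,255,255))
    k=np.zeros_like(m);x0,y0,x1,y1=box;k[y0:y1,x0:x1]=m[y0:y1,x0:x1]
    k=cv2.morphologyEx(k,cv2.MORPH_CLOSE,np.ones((7,7)))
    cs,_=cv2.findContours(k,0,2);q=cv2.convexHull(max(cs,key=cv2.contourArea))
    e=cv2.approxPolyN(q,4)if hasattr(cv2,'approxPolyN') else cv2.approxPolyDP(q,4,True)
    return e.reshape(-1,2),c
qt,ct=quad('t0',(255,140,345,220));qs,cs=quad('s0',(190,175,260,220))
print('top',qt.tolist());print('scene',qs.tolist())
P=[atz(*ray(ct,*p),111) for p in qt];S=[atz(*ray(cs,*p),111) for p in qs]
print(np.round(P,1));print(np.round(S,1))
for p,X in zip(qt,P):
    j=np.argmin([np.linalg.norm(X-s) for s in S]);print(p,qs[j],tri([ray(ct,*p),ray(cs,*qs[j])]))
for n,u in dict(c1=(313,216),c2=(366,376),c3=(596,296),c4=(533,140)).items():
    print(n,np.round(atz(*ray(ct,u[0]*.64,u[1]*.64),100),1))
for n,u,z in [('green',(422,209),121),('yellow',(391,219),121),('h1',(488,242),108.5),('h2',(504,287),108.5),('mark',(442,283),111)]:
    print(n,np.round(atz(*ray(ct,u[0]*.64,u[1]*.64),z),1))
E
```

```text
top [[324, 191], [280, 206], [264, 164], [307, 149]]
scene [[249, 209], [204, 212], [203, 184], [245, 182]]
[[ 523.9 -124.5  111. ]
 [ 486.1   -8.5  111. ]
 [ 598.6   31.7  111. ]
 [ 637.2  -83.1  111. ]]
[[ 605.4   33.2  111. ]
 [ 645.   -80.4  111. ]
 [ 525.  -124.4  111. ]
 [ 486.7   -7.   111. ]]
[324 191] [203 184] (array([ 524.04618557, -124.65280289,  110.30500843]), [np.float64(0.09771170517169657), np.float64(0.09771170517173194)])
[280 206] [245 182] (array([486.02864651,  -7.84117222, 110.44159011]), [np.float64(0.7004347667246618), np.float64(0.7004347667246106)])
[264 164] [249 209] (array([599.54132749,  31.74324806, 105.94261424]), [np.float64(0.07958421264102554), np.float64(0.07958421264097792)])
[307 149] [204 212] (array([638.45101046, -83.41569595, 105.02312728]), [np.float64(0.24559979638803361), np.float64(0.24559979638803867)])
c1 [674.5 202.7 100. ]
c2 [397.9 112.6 100. ]
c3 [ 527.2 -277.   100. ]
c4 [ 803.2 -181.3  100. ]
green [677.9  14.3 121. ]
yellow [661.4  67.1 121. ]
h1 [621.5 -97.  108.5]
h2 [ 543.8 -121.6  108.5]
mark [551.9 -17.4 111. ]
```

```bash
python3 -m jog '[{"dz":0.04,"grip":1},{"dz":0.04,"grip":1},{"dx":0.0212,"dy":0.0272,"wz":0.0833,"grip":1},{"dx":0.0212,"dy":0.0272,"wz":0.0833,"grip":1},{"dx":0.0212,"dy":0.0272,"wz":0.0833,"grip":1},{"dx":0.0212,"dy":0.0272,"wz":0.0833,"grip":1},{"dx":0.0212,"dy":0.0272,"wz":0.0833,"grip":1},{"dx":0.0212,"dy":0.0272,"wz":0.0833,"grip":1},{"dx":0.0212,"dy":0.0272,"wz":0.0833,"grip":1},{"dx":0.0212,"dy":0.0272,"wz":0.0833,"grip":1}]' 10
python3 -m jog '[{"dx":0.0212,"dy":0.0272,"wz":0.0833,"grip":1},{"dx":0.0212,"dy":0.0272,"wz":0.0833,"grip":1},{"dx":0.0212,"dy":0.0272,"wz":0.0833,"grip":1},{"dx":0.0212,"dy":0.0272,"wz":0.0833,"grip":1},{"dx":0.0212,"dy":0.0272,"wz":0.0833,"grip":1},{"dx":0.0212,"dy":0.0272,"wz":0.0833,"grip":1},{"dx":0.0212,"dy":0.0272,"wz":0.0833,"grip":1},{"dx":0.0212,"dy":0.0272,"wz":0.0833,"grip":1},{"dx":0.0212,"dy":0.0272,"wz":0.0833,"grip":1},{"dx":0.0212,"dy":0.0272,"wz":0.0833,"grip":1}]'
python3 -m jog '[{"dx":0.0212,"dy":0.0272,"wz":0.0833,"grip":1},{"dx":0.0212,"dy":0.0272,"wz":0.0833,"grip":1},{"grip":1},{"grip":1},{"grip":1}]'
python3 - <<'E'
from h import *
im,c=snap('wrist','w1');cv2.imwrite('pics/w1b.png',cv2.resize(im,(800,600),interpolation=cv2.INTER_CUBIC)[:,:,::-1])
s=env.state();print(s['ee_pos'],s['ee_rot'],s['force'],s['qpos'])
E
```

```text
[ 129.20371672 -559.90831386  213.32391711] [-1.79922395e+02  1.12837822e-03  1.29951815e+01] [0.58586948 0.51520928 0.12553628] [-7.81511348e+01  1.83431934e+01  8.96888521e+01 -2.81791570e-03
  7.20455213e+01 -1.14544503e+00]invalid input
invalid input
invalid input
```

View pics/w1b.png

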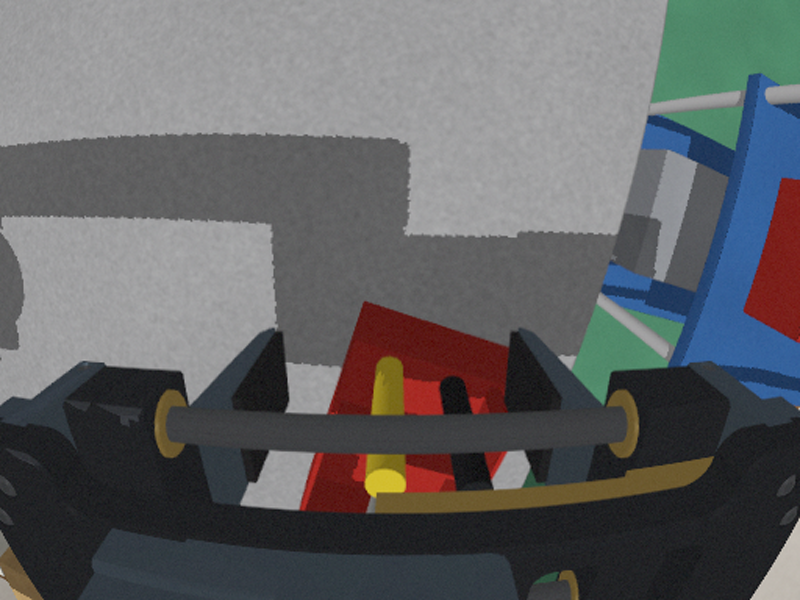

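The moves were refused, so the arm is still above the red tool box, with screwdriver handles between the fingers. Each row seems to need every key. I'll rise with the gripper open and close it afterwards.

```bash
python3 -m jog '[{"dx":0,"dy":0,"dz":0.04,"wx":0,"wy":0,"wz":0,"grip":-1},{"dx":0,"dy":0,"dz":0.04,"wx":0,"wy":0,"wz":0,"grip":-1}]'
```

```text
time_s: 0.35
ee_pos: [129.1, -559.4, 293.4]
ee_rot: [-179.8, -0.0, 13.0]
force: [0.2, -0.8, 0.6]
gripper_width: 91.4
```

```bash

python3 -m jog '[{"dx":0.0212,"dy":0.0272,"dz":0,"wx":0,"wy":0,"wz":0.0833,"grip":1},{"dx":0.0212,"dy":0.0272,"dz":0,"wx":0,"wy":0,"wz":0.0833,"grip":1},{"dx":0.0212,"dy":0.0272,"dz":0,"wx":0,"wy":0,"wz":0.0833,"grip":1},{"dx":0.0212,"dy":0.0272,"dz":0,"wx":0,"wy":0,"wz":0.0833,"grip":1},{"dx":0.0212,"dy":0.0272,"dz":0,"wx":0,"wy":0,"wz":0.0833,"grip":1},{"dx":0.0212,"dy":0.0272,"dz":0,"wx":0,"wy":0,"wz":0.0833,"grip":1},{"dx":0.0212,"dy":0.0272,"dz":0,"wx":0,"wy":0,"wz":0.0833,"grip":1},{"dx":0.0212,"dy":0.0272,"dz":0,"wx":0,"wy":0,"wz":0.0833,"grip":1},{"dx":0.0212,"dy":0.0272,"dz":0,"wx":0,"wy":0,"wz":0.0833,"grip":1},{"dx":0.0212,"dy":0.0272,"dz":0,"wx":0,"wy":0,"wz":0.0833,"grip":1}]'
python3 -m jog '[{"dx":0.0212,"dy":0.0272,"dz":0,"wx":0,"wy":0,"wz":0.0833,"grip":1},{"dx":0.0212,"dy":0.0272,"dz":0,"wx":0,"wy":0,"wz":0.0833,"grip":1},{"dx":0.0212,"dy":0.0272,"dz":0,"wx":0,"wy":0,"wz":0.0833,"grip":1},{"dx":0.0212,"dy":0.0272,"dz":0,"wx":0,"wy":0,"wz":0.0833,"grip":1},{"dx":0.0212,"dy":0.0272,"dz":0,"wx":0,"wy":0,"wz":0.0833,"grip":1},{"dx":0.0212,"dy":0.0272,"dz":0,"wx":0,"wy":0,"wz":0.0833,"grip":1},{"dx":0.0212,"dy":0.0272,"dz":0,"wx":0,"wy":0,"wz":0.0833,"grip":1},{"dx":0.0212,"dy":0.0272,"dz":0,"wx":0,"wy":0,"wz":0.0833,"grip":1},{"dx":0.0212,"dy":0.0272,"dz":0,"wx":0,"wy":0,"wz":0.0833,"grip":1},{"dx":0,"dy":0,"dz":0,"wx":0,"wy":0,"wz":0,"grip":1}]'
python3 - <<'E'
from h import *
im,c=snap('wrist','w2');cv2.imwrite('pics/w2b.png',cv2.resize(im,(800,600),interpolation=cv2.INTER_CUBIC)[:,:,::-1])
s=env.state();print(s['ee_pos'],s['ee_rot'],s['force'],s['qpos'])
E
```

```text
time_s: 1.35
ee_pos: [341.8, -287.0, 293.8]
ee_rot: [-180.0, -0.0, 60.9]
force: [0.4, -0.4, -1.2]
gripper_width: 14.0
time_s: 2.35
ee_pos: [533.9, -40.6, 293.0]
ee_rot: [180.0, -0.1, 104.0]
force: [0.3, 0.3, -0.6]
gripper_width: 0.4
[532.66361037 -42.17717159 293.13019105] [-1.79923779e+02 -2.55022502e-02  1.03816960e+02] [0.71056762 0.71539277 0.11681257] [-5.75960678e+00  1.23562416e+01  8.65702763e+01 -1.52929244e-03
  8.11538423e+01 -1.95763472e+01]
```

View pics/w2b.png

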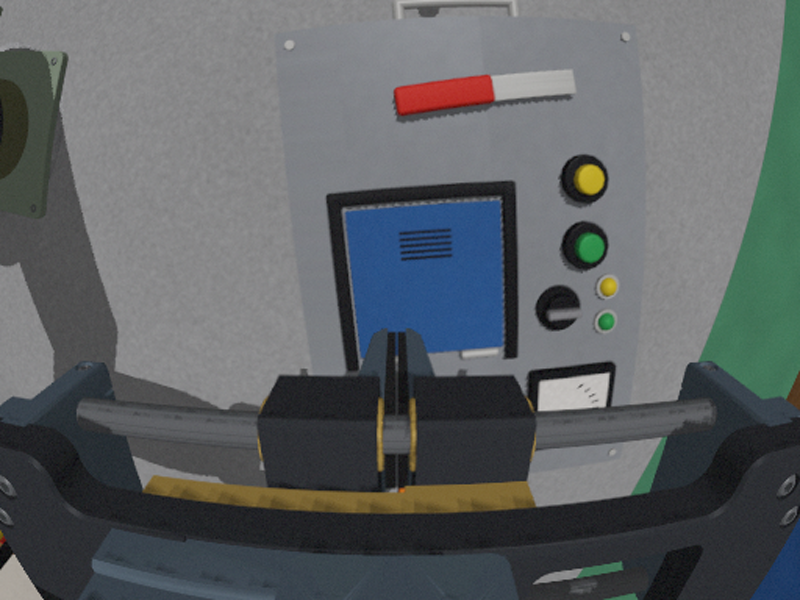

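Wrist view: the press mark is at (425,244) and the flap's free corners are at (345,209) and (502,199). The green button is at (590,247) and yellow at (590,180). The gauge lies clear, beyond the free edge.

```bash
python3 - <<'E'
from h import *
_,c=load('w2')
P={}
for n,u,z in [('mark',(425.5,244.5),111),('fl',(343.5,210),111),('fr',(502,199),111),('green',(590,247),121),('yellow',(590,180),121),('hr',(504,354),109),('pc1',(290,45),100),('pc2',(626,37),100)]:
    P[n]=atz(*wray(c,u[0]*.64,u[1]*.64),z);print(n,np.round(P[n],1))
_,ct=load('t0')
for n,u in dict(mark=(442,283),green=(422,209),yellow=(391,219)).items():
    w=dict(mark=(425.5,244.5),green=(590,247),yellow=(590,180))[n]
    print(n,tri([ray(ct,u[0]*.64,u[1]*.64),wray(c,w[0]*.64,w[1]*.64)]))
a=lambda p,q:np.degrees(np.arctan2(*(P[q]-P[p])[[1,0]]))
print(a('fl','fr'),a('green','yellow')-90,a('pc1','pc2'))
# fit hinge pose by known local coords
L={'mark':(0,96),'fl':(-60,126.5),'fr':(60,126.5),'green':(133,86),'yellow':(133,141)}
A=np.array([L[k] for k in L],float);B=np.array([P[k][:2] for k in L])
a0,b0=A.mean(0),B.mean(0);H=(A-a0).T@(B-b0);U,S,V=np.linalg.svd(H);R=V.T@U.T
print('yaw',np.degrees(np.arctan2(R[1,0],R[0,0])),'hinge',b0-R@a0);print(np.round(B-(b0+(A-a0)@R.T),1))
E
```

```text
mark [552.  -17.9 111. ]
fl [484.6  -6.9 111. ]
fr [600.2  31.6 111. ]
green [678.9  15.9 121. ]
yellow [662.2  66.5 121. ]
hr [641.3 -91.9 109. ]
pc1 [410.8 112.  100. ]
pc2 [673.  199.6 100. ]
mark (array([551.47534083, -17.30292975, 114.31369131]), [np.float64(0.158137464675591), np.float64(0.15813746467555895)])
green (array([677.42012475,  15.23585449, 123.55693862]), [np.float64(0.9093753579419547), np.float64(0.9093753579420268)])
yellow (array([660.77367313,  66.62678774, 124.09023611]), [np.float64(0.41283437531879963), np.float64(0.4128343753188647)])
18.414976163095897 18.255592312945566 18.46644796010679
yaw 18.465214984658584 hinge [ 581.5977567  -108.27131293]
[[ 0.8 -0.7]
 [-0.   0.4]
 [ 1.7  0.9]
 [-1.6  0.5]
 [-0.9 -1.1]]
```

```bash

python3 -m jog '[{"dx":0.0062,"dy":0.0083,"dz":-0.03,"wx":0,"wy":0,"wz":0.027,"grip":1},{"dx":0.0062,"dy":0.0083,"dz":-0.03,"wx":0,"wy":0,"wz":0.027,"grip":1},{"dx":0.0061,"dy":0.0083,"dz":-0.03,"wx":0,"wy":0,"wz":0.027,"grip":1},{"dx":0,"dy":0,"dz":-0.03,"wx":0,"wy":0,"wz":0,"grip":1},{"dx":0,"dy":0,"dz":-0.03,"wx":0,"wy":0,"wz":0,"grip":1},{"dx":0,"dy":0,"dz":-0.015,"wx":0,"wy":0,"wz":0,"grip":1},{"dx":0,"dy":0,"dz":0,"wx":0,"wy":0,"wz":0,"grip":1},{"dx":0,"dy":0,"dz":0,"wx":0,"wy":0,"wz":0,"grip":1},{"dx":0,"dy":0,"dz":0,"wx":0,"wy":0,"wz":0,"grip":1}]' 20
```

```text
time_s: 3.3
ee_pos: [551.3, -19.1, 130.4]
ee_rot: [179.9, 0.1, 108.3]
force: [-0.4, -1.6, 0.1]
gripper_width: 0.4
```

```bash

python3 -m jog '[{"dx":0,"dy":0.001,"dz":-0.008,"wx":0,"wy":0,"wz":0,"grip":1},{"dx":0,"dy":0.001,"dz":-0.006,"wx":0,"wy":0,"wz":0,"grip":1},{"dx":0,"dy":0,"dz":-0.003,"wx":0,"wy":0,"wz":0,"grip":1},{"dx":0,"dy":0,"dz":0,"wx":0,"wy":0,"wz":0,"grip":1}]'
python3 -m jog '[{"dx":0,"dy":0,"dz":-0.002,"wx":0,"wy":0,"wz":0,"grip":1},{"dx":0,"dy":0,"dz":-0.002,"wx":0,"wy":0,"wz":0,"grip":1}]'
python3 -m jog '[{"dx":0,"dy":0,"dz":-0.002,"wx":0,"wy":0,"wz":0,"grip":1},{"dx":0,"dy":0,"dz":0,"wx":0,"wy":0,"wz":0,"grip":1}]'

```

```text
time_s: 3.7
ee_pos: [550.2, -16.4, 111.5]
ee_rot: [-179.9, -0.0, 108.3]
force: [0.1, 0.4, 0.2]
gripper_width: 0.3
time_s: 3.9
ee_pos: [550.5, -16.5, 108.2]
ee_rot: [180.0, -0.0, 108.3]
force: [-1.6, 1.4, 2.0]
gripper_width: 0.5
time_s: 4.1
ee_pos: [550.6, -16.5, 107.7]
ee_rot: [179.9, 0.0, 108.3]
force: [-4.0, 1.4, 11.3]
gripper_width: 0.4
```

```bash

python3 -m jog '[{"dx":0,"dy":0,"dz":-0.0015,"wx":0,"wy":0,"wz":0,"grip":1},{"dx":0,"dy":0,"dz":0,"wx":0,"wy":0,"wz":0,"grip":1}]'
python3 -m jog '[{"dx":0,"dy":0,"dz":0.045,"wx":0,"wy":0,"wz":0,"grip":1},{"dx":0,"dy":0,"dz":0.045,"wx":0,"wy":0,"wz":0,"grip":1},{"dx":0,"dy":0,"dz":0.045,"wx":0,"wy":0,"wz":0,"grip":1},{"dx":0,"dy":0,"dz":0.045,"wx":0,"wy":0,"wz":0,"grip":1},{"dx":0,"dy":0,"dz":0.02,"wx":0,"wy":0,"wz":0,"grip":1},{"dx":0,"dy":0,"dz":0,"wx":0,"wy":0,"wz":0,"grip":1},{"dx":0,"dy":0,"dz":0,"wx":0,"wy":0,"wz":0,"grip":1},{"dx":0,"dy":0,"dz":0,"wx":0,"wy":0,"wz":0,"grip":1},{"dx":0,"dy":0,"dz":0,"wx":0,"wy":0,"wz":0,"grip":1},{"dx":0,"dy":0,"dz":0,"wx":0,"wy":0,"wz":0,"grip":1}]'
python3 - <<'E'
from h import *
im,c=snap('wrist','w3');t,_=snap('top','t3')
b=cv2.resize(t[130:230,240:360],(480,400),interpolation=cv2.INTER_CUBIC)
a=cv2.resize(im[:400,:],(320,240))
cv2.imwrite('pics/w3b.png',cv2.resize(im[80:300,130:420],(800,600),interpolation=cv2.INTER_CUBIC)[:,:,::-1])
s=env.state();print(s['ee_pos'],s['ee_rot'],s['force'])
E
```

```text
time_s: 4.3
ee_pos: [550.7, -16.5, 107.5]
ee_rot: [179.9, 0.0, 108.3]
force: [-7.9, 1.0, 18.8]
gripper_width: 0.5
time_s: 5.3
ee_pos: [550.2, -16.6, 303.2]
ee_rot: [-179.9, -0.1, 108.3]
force: [-0.3, 0.2, 0.4]
gripper_width: 0.0
[550.47612814 -16.58683252 303.75909475] [-1.79938701e+02 -2.61293971e-02  1.08316862e+02] [-0.71065979  0.11298218  0.18733152]
```

View pics/w3b.png

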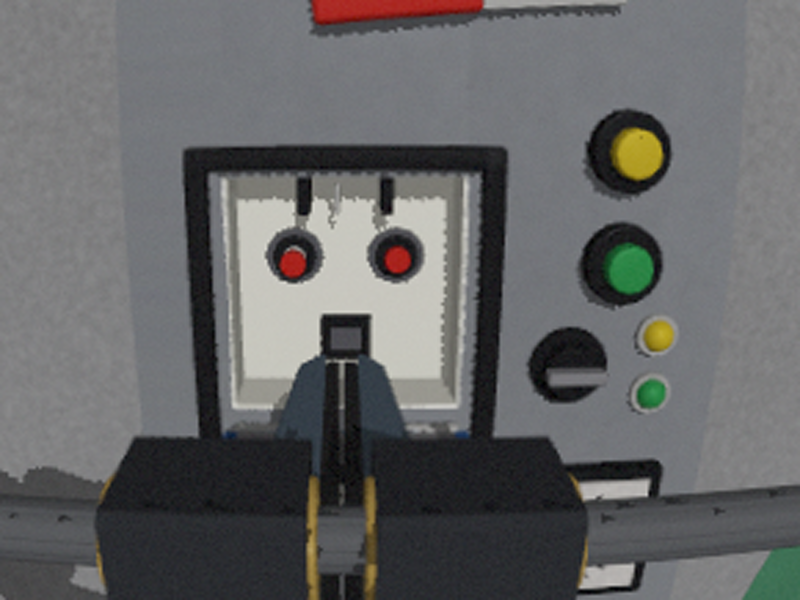

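The flap is open. The left button, at crop (292,262), shows a white band above its cap and is offset in its collar, so it is the tripped one, on the -x side. The right button at (397,260) is centred. I'll compute their positions.

```bash
python3 - <<'E'
from h import *
im,c=load('w3');t,ct=load('t3')
sx,sy=290/800,220/600
hy=np.array([-.3165,.9486]);hx=np.array([.9486,.3165]);h=np.array([581.6,-108.3])
def cents(m,box):
    k=np.zeros_like(m);x0,y0,x1,y1=box;k[y0:y1,x0:x1]=m[y0:y1,x0:x1]
    n,_,st,ce=cv2.connectedComponentsWithStats(k);return [(s[4],tuple(np.round(q,1))) for s,q in zip(st[1:],ce[1:]) if s[4]>4]
def red(i): return cv2.inRange(cv2.cvtColor(i,cv2.COLOR_BGR2HSV),(0,140,70),(8,255,255))|cv2.inRange(cv2.cvtColor(i,cv2.COLOR_BGR2HSV),(172,140,70),(180,255,255))
W=cents(red(im),(215,160,295,190));print(W)
for a,(u,v) in W:
    for z in(78,86):
        p=atz(*wray(c,u,v),z)[:2];d=p-h;print(z,np.round(p,1),'local',np.round([d@hx,d@hy],1))
T=cents(red(t),(255,140,335,220));print(T)
if len(T)==2:
    for (a,p) in W:
        for b,q in T:print(p,q,tri([wray(c,*p),ray(ct,*q)]))
E
```

```text
[(np.int32(80), (np.float64(273.6), np.float64(174.8))), (np.int32(76), (np.float64(235.8), np.float64(176.4)))]
78 [581.2 -23. ] local [26.6 81. ]
86 [580.1 -21.3] local [26.1 83. ]
78 [532.7 -41.6] local [-25.3  78.8]
86 [532.5 -39.5] local [-24.8  80.8]
[]
```

```bash

python3 -m jog '[{"dx":-0.0092,"dy":-0.0118,"dz":0,"wx":0,"wy":0,"wz":0,"grip":1},{"dx":-0.0092,"dy":-0.0118,"dz":0,"wx":0,"wy":0,"wz":0,"grip":1},{"dx":0,"dy":0,"dz":-0.04,"wx":0,"wy":0,"wz":0,"grip":1},{"dx":0,"dy":0,"dz":-0.04,"wx":0,"wy":0,"wz":0,"grip":1},{"dx":0,"dy":0,"dz":-0.04,"wx":0,"wy":0,"wz":0,"grip":1},{"dx":0,"dy":0,"dz":-0.04,"wx":0,"wy":0,"wz":0,"grip":1},{"dx":0,"dy":0,"dz":-0.03,"wx":0,"wy":0,"wz":0,"grip":1},{"dx":0,"dy":0,"dz":-0.015,"wx":0,"wy":0,"wz":0,"grip":1},{"dx":0,"dy":0,"dz":0,"wx":0,"wy":0,"wz":0,"grip":1},{"dx":0,"dy":0,"dz":0,"wx":0,"wy":0,"wz":0,"grip":1}]'
```

```text
time_s: 6.4
ee_pos: [532.2, -40.9, 100.2]
ee_rot: [180.0, 0.0, 108.3]
force: [-0.2, -0.1, 0.8]
gripper_width: 0.3
```

```bash

python3 -m jog '[{"dx":0,"dy":0.0005,"dz":-0.006,"wx":0,"wy":0,"wz":0,"grip":1},{"dx":0,"dy":0,"dz":-0.006,"wx":0,"wy":0,"wz":0,"grip":1},{"dx":0,"dy":0,"dz":-0.004,"wx":0,"wy":0,"wz":0,"grip":1},{"dx":0,"dy":0,"dz":0,"wx":0,"wy":0,"wz":0,"grip":1}]'
python3 -m jog '[{"dx":0,"dy":0,"dz":-0.003,"wx":0,"wy":0,"wz":0,"grip":1},{"dx":0,"dy":0,"dz":-0.003,"wx":0,"wy":0,"wz":0,"grip":1},{"dx":0,"dy":0,"dz":0,"wx":0,"wy":0,"wz":0,"grip":1}]'
python3 -m jog '[{"dx":0,"dy":0,"dz":-0.002,"wx":0,"wy":0,"wz":0,"grip":1},{"dx":0,"dy":0,"dz":0,"wx":0,"wy":0,"wz":0,"grip":1}]'
```

```text
time_s: 6.8
ee_pos: [532.3, -39.7, 83.4]
ee_rot: [180.0, 0.0, 108.3]
force: [0.3, 0.8, -0.2]
gripper_width: 0.3
time_s: 7.1
ee_pos: [532.4, -39.7, 78.1]
ee_rot: [180.0, 0.0, 108.3]
force: [-1.7, -0.8, 5.7]
gripper_width: 0.6
time_s: 7.3
ee_pos: [532.5, -39.7, 77.8]
ee_rot: [179.9, 0.0, 108.3]
force: [-4.9, 0.4, 17.8]
gripper_width: 0.2
```

```bash

python3 -m jog '[{"dx":0,"dy":0,"dz":-0.0015,"wx":0,"wy":0,"wz":0,"grip":1},{"dx":0,"dy":0,"dz":0,"wx":0,"wy":0,"wz":0,"grip":1}]'
python3 -m jog '[{"dx":0,"dy":0,"dz":0.04,"wx":0,"wy":0,"wz":0,"grip":1},{"dx":0,"dy":0,"dz":0.045,"wx":0,"wy":0,"wz":0,"grip":1},{"dx":0,"dy":0,"dz":0.045,"wx":0,"wy":0,"wz":0,"grip":1},{"dx":0,"dy":0,"dz":0.045,"wx":0,"wy":0,"wz":0,"grip":1},{"dx":0,"dy":0,"dz":0.045,"wx":0,"wy":0,"wz":0,"grip":1},{"dx":0,"dy":0,"dz":0,"wx":0,"wy":0,"wz":0,"grip":1},{"dx":0,"dy":0,"dz":0,"wx":0,"wy":0,"wz":0,"grip":1}]'
python3 - <<'E'
from h import *
im,c=snap('wrist','w4');t,_=snap('top','t4')
a=cv2.resize(im[110:250,160:360],(800,560),interpolation=cv2.INTER_CUBIC)
cv2.imwrite('pics/w4b.png',a[:,:,::-1])
s=env.state();print(s['ee_pos'],s['ee_rot'],s['force'])
E
```

```text
time_s: 7.5
ee_pos: [532.5, -39.7, 77.6]
ee_rot: [179.9, 0.1, 108.3]
force: [-7.0, -0.3, 26.2]
gripper_width: 0.8
time_s: 8.2
ee_pos: [532.4, -39.6, 294.4]
ee_rot: [179.9, 0.0, 108.3]
force: [0.2, -0.1, 0.0]
gripper_width: 0.3
[531.37245186 -39.58763245 292.15622053] [-1.79828851e+02 -7.93725182e-02  1.08320514e+02] [-0.33533576  0.01336336 -0.35734126]
```

View pics/w4b.png

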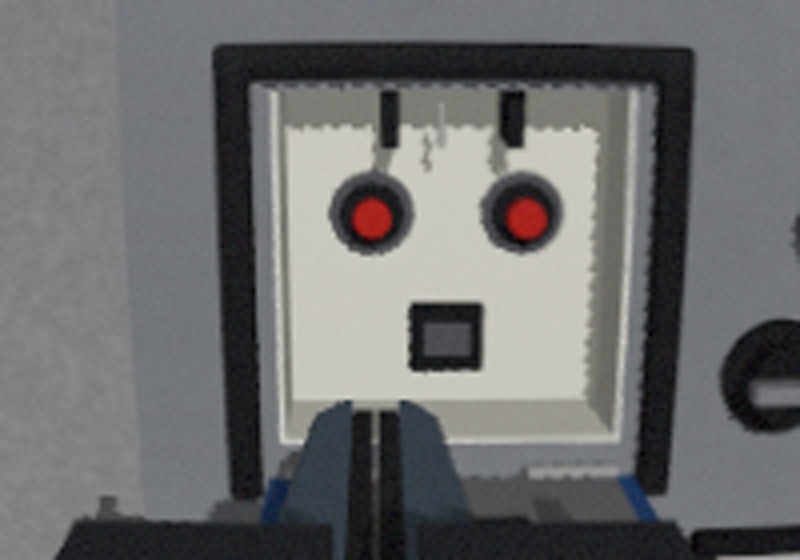

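Both buttons are now centred in their collars, at crop (373,218) and (526,218), with no white band. Next I go over the flap to its outer side.

```bash

python3 -m jog '[{"dx":0.0198,"dy":-0.0324,"dz":0,"wx":0,"wy":0,"wz":0,"grip":1},{"dx":0.0198,"dy":-0.0324,"dz":0,"wx":0,"wy":0,"wz":0,"grip":1},{"dx":0.0198,"dy":-0.0324,"dz":0,"wx":0,"wy":0,"wz":0,"grip":1},{"dx":0,"dy":0,"dz":0,"wx":0,"wy":0,"wz":0,"grip":1},{"dx":0,"dy":0,"dz":-0.03,"wx":0,"wy":0,"wz":0,"grip":1},{"dx":0,"dy":0,"dz":-0.03,"wx":0,"wy":0,"wz":0,"grip":1},{"dx":0,"dy":0,"dz":-0.015,"wx":0,"wy":0,"wz":0,"grip":1},{"dx":0,"dy":0,"dz":0,"wx":0,"wy":0,"wz":0,"grip":1},{"dx":0,"dy":0,"dz":0,"wx":0,"wy":0,"wz":0,"grip":1}]'
python3 - <<'E'
from h import *
s=env.state();p=s['ee_pos'];hy=np.array([-.3165,.9486]);hx=np.array([.9486,.3165]);d=p[:2]-[581.6,-108.3];print('local',d@hx,d@hy,p[2])
# leading-corner path r=108 from hinge at mid plane, outer face 2.5 above; TCP local y = corner-16
l=None
for th in np.r_[1.5,np.arange(1.4,-.01,-.1)]:
    r=106;y=r*np.cos(th)-2.5*np.sin(th)-16;z=108.5+r*np.sin(th)+2.5*np.cos(th)
    if l: D=y-l[0];print(round(th,2),'y %.1f z %.1f'%(y,z),'dx %.1f dy %.1f dz %.1f'%(D*hy[0],D*hy[1],z-l[1]))
    l=(y,z)
    if th==1.5:print(y,z)
E
```

```text
time_s: 9.2
ee_pos: [591.2, -136.4, 218.4]
ee_rot: [-179.9, -0.1, 108.3]
force: [0.5, -0.3, 0.2]
gripper_width: 0.5
local 0.2149466028999214 -29.64473384137186 218.355837592735
-10.995594089733627 214.41131158419904
1.4 y -0.4 z 213.4 dx -3.3 dy 10.0 dz -1.0
1.3 y 9.9 z 211.3 dx -3.3 dy 9.9 dz -2.1
1.2 y 20.1 z 208.2 dx -3.2 dy 9.6 dz -3.1
1.1 y 29.9 z 204.1 dx -3.1 dy 9.3 dz -4.1
1.0 y 39.2 z 199.0 dx -2.9 dy 8.8 dz -5.1
0.9 y 47.9 z 193.1 dx -2.8 dy 8.3 dz -6.0
0.8 y 56.1 z 186.3 dx -2.6 dy 7.7 dz -6.8
0.7 y 63.5 z 178.7 dx -2.3 dy 7.0 dz -7.6
0.6 y 70.1 z 170.4 dx -2.1 dy 6.3 dz -8.3
0.5 y 75.8 z 161.5 dx -1.8 dy 5.5 dz -8.9
0.4 y 80.7 z 152.1 dx -1.5 dy 4.6 dz -9.4
0.3 y 84.5 z 142.2 dx -1.2 dy 3.7 dz -9.9
0.2 y 87.4 z 132.0 dx -0.9 dy 2.7 dz -10.2
0.1 y 89.2 z 121.6 dx -0.6 dy 1.7 dz -10.4
-0.0 y 90.0 z 111.0 dx -0.2 dy 0.7 dz -10.6
```

```bash

python3 -m jog '[{"dx":-0.003,"dy":0.0089,"dz":-0.003,"wx":0,"wy":0,"wz":0,"grip":1},{"dx":-0.003,"dy":0.0089,"dz":-0.003,"wx":0,"wy":0,"wz":0,"grip":1},{"dx":-0.0033,"dy":0.010,"dz":-0.001,"wx":0,"wy":0,"wz":0,"grip":1},{"dx":-0.0033,"dy":0.0099,"dz":-0.0021,"wx":0,"wy":0,"wz":0,"grip":1},{"dx":-0.0032,"dy":0.0096,"dz":-0.0031,"wx":0,"wy":0,"wz":0,"grip":1},{"dx":-0.0031,"dy":0.0093,"dz":-0.0041,"wx":0,"wy":0,"wz":0,"grip":1},{"dx":-0.0029,"dy":0.0088,"dz":-0.0051,"wx":0,"wy":0,"wz":0,"grip":1}]'
python3 -m jog '[{"dx":-0.0028,"dy":0.0083,"dz":-0.006,"wx":0,"wy":0,"wz":0,"grip":1},{"dx":-0.0026,"dy":0.0077,"dz":-0.0068,"wx":0,"wy":0,"wz":0,"grip":1},{"dx":-0.0023,"dy":0.007,"dz":-0.0076,"wx":0,"wy":0,"wz":0,"grip":1},{"dx":-0.0021,"dy":0.0063,"dz":-0.0083,"wx":0,"wy":0,"wz":0,"grip":1}]'
python3 - <<'E'
from h import *
im,_=snap('scene','s5')
cv2.imwrite('pics/s5b.png',cv2.resize(im[100:250,130:330],(800,600),interpolation=cv2.INTER_CUBIC)[:,:,::-1])
print(env.state()['ee_pos'])
E
```

```text
time_s: 9.9
ee_pos: [569.6, -70.6, 197.4]
ee_rot: [180.0, 0.0, 108.3]
force: [0.7, -1.6, 1.2]
gripper_width: 0.4
time_s: 10.3
ee_pos: [559.8, -41.7, 168.2]
ee_rot: [180.0, 0.0, 108.3]
force: [1.6, -3.1, 1.0]
gripper_width: 0.5
[558.57954858 -40.60735463 166.75571593]
```

View pics/s5b.png

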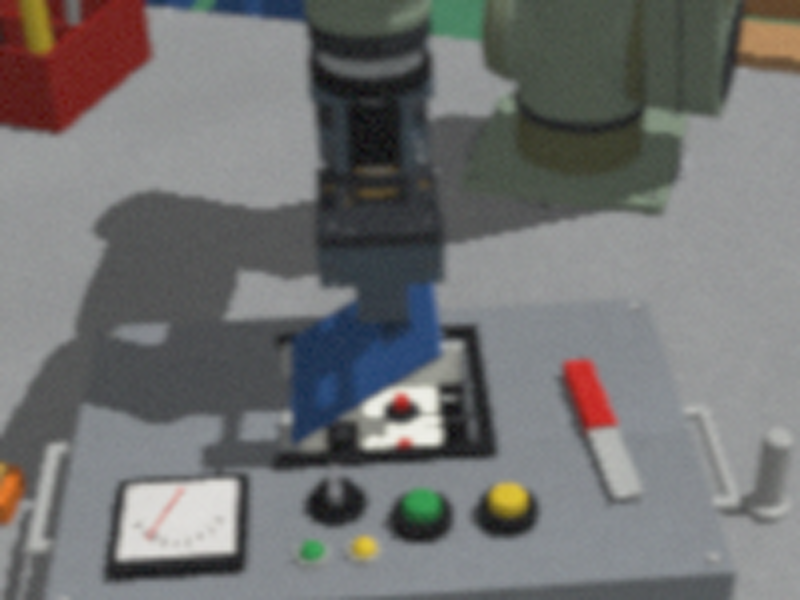

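The flap is half shut, with the fingers on its outer face. I'll continue along the arc.

```bash

python3 -m jog '[{"dx":-0.0018,"dy":0.0055,"dz":-0.0089,"wx":0,"wy":0,"wz":0,"grip":1},{"dx":-0.0015,"dy":0.0046,"dz":-0.0094,"wx":0,"wy":0,"wz":0,"grip":1},{"dx":-0.0012,"dy":0.0037,"dz":-0.0099,"wx":0,"wy":0,"wz":0,"grip":1},{"dx":-0.0009,"dy":0.0027,"dz":-0.0102,"wx":0,"wy":0,"wz":0,"grip":1},{"dx":-0.0006,"dy":0.0017,"dz":-0.0104,"wx":0,"wy":0,"wz":0,"grip":1},{"dx":-0.0002,"dy":0.0007,"dz":-0.006,"wx":0,"wy":0,"wz":0,"grip":1},{"dx":0,"dy":0,"dz":0,"wx":0,"wy":0,"wz":0,"grip":1}]'
python3 -m jog '[{"dx":0,"dy":0,"dz":-0.003,"wx":0,"wy":0,"wz":0,"grip":1},{"dx":0,"dy":0,"dz":0,"wx":0,"wy":0,"wz":0,"grip":1}]'
```

```text
time_s: 11.05
ee_pos: [553.4, -23.1, 113.1]
ee_rot: [-179.9, -0.1, 108.3]
force: [-1.4, -1.2, 2.1]
gripper_width: 0.4
time_s: 11.25
ee_pos: [553.5, -23.0, 110.9]
ee_rot: [-180.0, -0.0, 108.3]
force: [-1.5, 0.9, 1.8]
gripper_width: 0.7
```

```bash

python3 -m jog '[{"dx":0,"dy":0,"dz":-0.002,"wx":0,"wy":0,"wz":0,"grip":1},{"dx":0,"dy":0,"dz":-0.002,"wx":0,"wy":0,"wz":0,"grip":1},{"dx":0,"dy":0,"dz":0,"wx":0,"wy":0,"wz":0,"grip":1}]'
python3 -m jog '[{"dx":0,"dy":0,"dz":-0.002,"wx":0,"wy":0,"wz":0,"grip":1},{"dx":0,"dy":0,"dz":-0.001,"wx":0,"wy":0,"wz":0,"grip":1},{"dx":0,"dy":0,"dz":0,"wx":0,"wy":0,"wz":0,"grip":1}]'
```

```text
time_s: 11.55
ee_pos: [553.7, -23.0, 108.1]
ee_rot: [180.0, -0.0, 108.3]
force: [-1.9, -0.1, 8.7]
gripper_width: 0.0
time_s: 11.85
ee_pos: [553.8, -23.1, 107.8]
ee_rot: [179.9, 0.0, 108.3]
force: [-8.5, 1.2, 23.1]
gripper_width: 0.4
```

```bash

python3 -m jog '[{"dx":0,"dy":0,"dz":0.015,"wx":0,"wy":0,"wz":0,"grip":1},{"dx":0,"dy":0,"dz":0.04,"wx":0,"wy":0,"wz":0,"grip":1},{"dx":0,"dy":0,"dz":0.045,"wx":0,"wy":0,"wz":0,"grip":1},{"dx":0,"dy":0,"dz":0.045,"wx":0,"wy":0,"wz":0,"grip":1},{"dx":0,"dy":0,"dz":0.045,"wx":0,"wy":0,"wz":0,"grip":1},{"dx":0,"dy":0,"dz":0,"wx":0,"wy":0,"wz":0,"grip":1},{"dx":0,"dy":0,"dz":0,"wx":0,"wy":0,"wz":0,"grip":1},{"dx":0,"dy":0,"dz":0,"wx":0,"wy":0,"wz":0,"grip":1},{"dx":0,"dy":0,"dz":0,"wx":0,"wy":0,"wz":0,"grip":1},{"dx":0,"dy":0,"dz":0,"wx":0,"wy":0,"wz":0,"grip":1}]'
python3 - <<'E'
from h import *
im,c=snap('wrist','w6')
cv2.imwrite('pics/w6b.png',cv2.resize(im,(800,600),interpolation=cv2.INTER_CUBIC)[:,:,::-1])
E
```

```text
time_s: 12.85
ee_pos: [553.3, -23.3, 292.6]
ee_rot: [-179.9, -0.1, 108.3]
force: [-0.5, 0.6, 0.7]
gripper_width: 0.8
```

View pics/w6b.png

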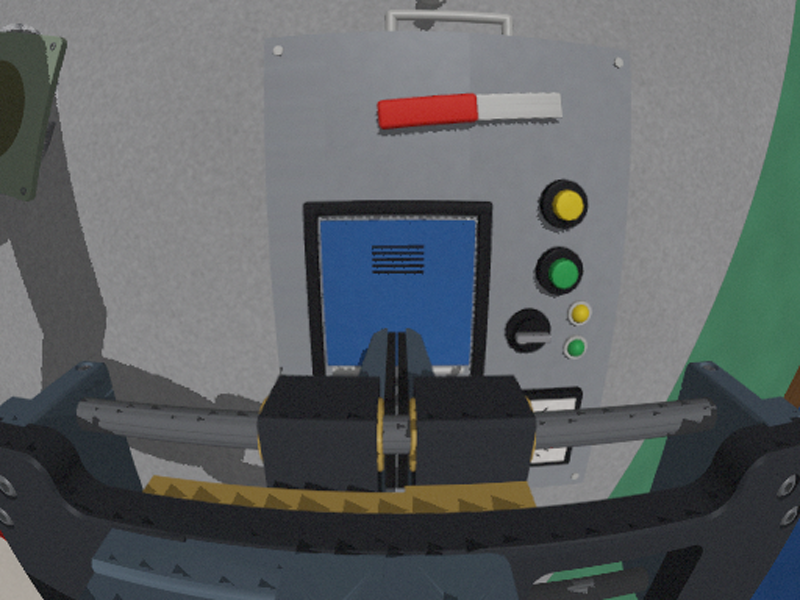

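The flap is shut about 0.8 s after release, with the mark at (398,260). The gauge and throw buttons look untouched. I'll check numerically that it is level, then hand in.

```bash
python3 - <<'E'
from h import *
_,c=load('w6')
for u,z in [((398,260),111),((320,220),111),((476,219),111)]: print(np.round(atz(*wray(c,u[0]*.64,u[1]*.64),z),1))
im,c=snap('wrist','w7');a,_=load('w6');print('diff',np.abs(im[130:220,195:310,::-1].astype(int)-a[130:220,195:310]).mean())
env.job_done()
E
```

```text
[552.9 -17.7 111. ]
[486.1  -6.4 111. ]
[599.4  32.1 111. ]
diff 3.1901771336553946
the job is handed in; nothing more can be done
```

The breaker is reset and the flap is shut and latched. I handed the job in at about 13 s of the 54 s allowed.

- **Opening:** I pressed the blue flap on its ribbed mark down to its stop (19 N), lifted clear, and it popped open.
- **Breaker:** The tripped one was the button on the -x side (towards the operator). I pushed it to its stop, with the fingertips at 77.6 mm and 26 N; the expected home height is 78 mm. The picture afterwards showed no white band on either button.
- **Closing:** I swung the flap over from its outer side, pressed it to its stop (23 N) and lifted off. In the picture about 0.8 s later it was still shut.
- **Last checks:**
    - With the flap's top assumed at its shut height of 111 mm, the mark and free corners came out within about 2 mm of where they were before opening.
    - A final frame looked much the same as the one before it (mean difference 3 grey levels, taken as image noise).
    - In the last wrist picture the gauge lay as before and both throw buttons were out. The pin and the contact block were not in view there; nothing went near them.
- **What went wrong:** My first moves were refused as invalid because the rows left out zero keys, so nothing moved. I retyped them with every key.

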